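Slide the flat tin home under the harmonica block

ROBOT

A 6-joint arm with a two-finger parallel gripper is mounted at the origin on the work surface. World frame = base frame: x ahead of the robot, y to its left, z up, the work surface at z = 0. Lengths are in mm, angles in rad, forces in N, time in s.
With the tool pointing down it reaches from about 325 to 900 mm from the base axis. Payload 3.5 kg.
Tool frame: the origin (TCP) lies at the very end of the fingers, on their centre line; the grasp point (between the pads) lies 19 mm behind it; z points along the fingers, y is the line along which they close (so a half turn about z gives the same grasp; the last joint's range is limited). The gripper opens to 85 mm and grips with 20 to 120 N. Pads are 22 mm wide; open, the fingers measure 114 mm over their backs; the gripper's body (76 mm by 85 mm) begins 54 mm behind the grasp point. The pads swing forward as they close: fully open they stand 13 mm farther back than shut.
Start: joints at [1.195, 0.276, -0.026, 1.268, 0, 1.467], TCP at [168.4, 601.883, 231.313] pointing down, gripper open.
Joint ranges: [-3.12, 3.12], [-0.85, 1.88], [-1.08, 1.24], [-1.95, 2.15], [-1.57, 1.53], [-3.14, 3.14]. Speed limits (rad/s): [2.57, 2.57, 3.14, 3.14, 3.14, 3.14].

INTERFACE

Orientations are given as a rotation vector (axis times angle).
In Python, from rig import observe, get_image, camera_info, job_done gives the robot as it stands.
- The arm moves only by the tool jog_arm, never from a script. Its argument "targets" is a list of rows, each a list of 7 numbers: the turn, a rotation vector about the world's x, y, z in rad, then the shift along the world's x, y, z in units of 40 mm (1.0 is 40 mm), then the gripper command: -1 is shut, 1 is fully open, values between are in proportion. A call has exactly 8 rows; each row is the pose to reach, as a shift and turn from the pose commanded when the call began; what a row does not reach only later rows make up. A row lasts 1/12 s, in which the tool goes at most 41.7 mm and 7.16 degrees, less where a joint would pass 70% of its speed; a pose out of reach is approached as far as the arm can. A call with a gripper value outside its range is refused whole. The fingers move at their own pace and stop on an object; "force" is the grip in N (left out, the last holds). Time passes only in rows, so rows that repeat a pose let the fingers close, or fill a call up. It gives the time, the measured TCP pose, the force, the opening and the grip force at its end, in the units of the state.
- observe(): the state, without advancing time (a new reading comes with each control period).
- get_image(name): name is "scene" or "top"; returns (picture, depth): 480x640x3 uint8, red, green, blue; 480x640 float32, mm along the optical axis (not along the pixel's ray), 0 where there is no reading.
- camera_info(name): a dict with "intrinsics" (3x3 intrinsics, pixels), "rvec" (rotation vector, rad) and "tvec" (3), from world to camera coordinates, as OpenCV has them. Camera axes: x right, y down, z forward; pixel columns grow to the right and rows downward; lengths in mm; the calibration is good to about 2 mm. A picture is of the moment at which its call begins. camera_info takes no time and is no camera call.
- job_done(): hands the job in; it is judged then, once.
The state is a dict: "t": time; "joint_positions": joint angles; "qvel": joint speeds; "effort": joint torques, N m; "position": TCP position; "orientation": TCP orientation; "wrist_force": force on the tool from outside, world axes, zero at the start; "torque": the same for the moment, N m; "opening": opening from 0.0 (shut) to 1.0 (fully open); "gripper_force": force on a finger pad.
Only numpy, scipy, OpenCV 4.12 (cv2) and the standard library are available. Lean on these libraries where they do the work, as an engineer would, in place of code of your own. Each camera call takes 0.05 s, during which the arm holds its last target. There are 200 camera calls.

TASK

Push the slim flat tin with the fingertips along the shelf and into the low bay under the harmonica block, lengthwise, until it is fully home against the wooden stop at the back of the bay. Keep it flat on the shelf all the way: do not lift, carry or tip it. Leave the harmonicas, the paperweight and the lamp switch as they are.

Things in the scene. Friction and masses are not known exactly. Their poses are not given: they have to be found in the camera images.
- block: Beech display block fixed to the shelf, 90 mm deep (x), 200 wide (y), 52 high. Origin: centre of its underside; x from front face (x = -45 mm, towards the robot) to back, y along its width, z up. It bridges a low bay. Slots along x = +21 mm hold five harmonicas, which rise to 126 mm above the shelf. A silver tuner is clipped over its -y end, reaching y = -107 mm, 57 mm high.
- bay_mouth (a point): Middle of the bay's opening in the block's front face, on the shelf (block frame x = -45, y = 0 mm). The bay is 92 mm wide (block y from -46 to +46 mm) and 17 mm high, between two solid feet. Axes as the block's.
- bay_stop (a point): Middle of the foot of the wooden stop strip that closes the bay at the back, on its face towards the mouth (block frame x = +35, y = 0 mm; 80 mm in from the mouth). Axes as the block's.
- tin: Slim flat closed tin, bare metal, 95 mm long (x), 64 wide (y), 14 thick, about 0.2 kg, lying loose and askew in front of the block. Origin: centre of its underside; z up. Either narrow end may go in first. When home its inner end touches the stop strip, its origin is at x = -12.5 mm in the block's frame, and its outer end stands 15 mm out of the block's front face.
- paperweight: Glass dome paperweight, loose, 72 mm across and 45 mm high, beside one end of the block. Origin: centre of its underside. To be left alone.
- lamp: Small lamp, fixed, beside the other end of the block: round black plastic base 104 mm across and 28 mm high, short stem and white globe, 188 mm high in all. Origin: centre of its underside; its x runs from its front, where the toggle is, to its back. To be left alone.
- toggle (a joint): Lamp's toggle switch, a 6 mm steel stub 18 mm long on the lamp base 30 mm towards the base's front from its centre; 0 = leaning to the lamp's front (off, as it starts), 0.7 rad = leaning back (on). To be left alone.
- harmonica0: Harmonica, loose, standing upright in a slot of the block, 27 x 21 mm in plan and 102 mm tall, at y = -72 mm of the block. Origin: centre of its lower end, 24 mm above the shelf. To be left alone.
- harmonica1: Harmonica, loose, standing upright in a slot of the block, 27 x 21 mm in plan and 102 mm tall, at y = -36 mm of the block. Origin: centre of its lower end, 24 mm above the shelf. To be left alone.
- harmonica2: Harmonica, loose, standing upright in a slot of the block, 27 x 21 mm in plan and 102 mm tall, at y = +0 mm of the block. Origin: centre of its lower end, 24 mm above the shelf. To be left alone.
- harmonica3: Harmonica, loose, standing upright in a slot of the block, 27 x 21 mm in plan and 102 mm tall, at y = +36 mm of the block. Origin: centre of its lower end, 24 mm above the shelf. To be left alone.
- harmonica4: Harmonica, loose, standing upright in a slot of the block, 27 x 21 mm in plan and 102 mm tall, at y = +72 mm of the block. Origin: centre of its lower end, 24 mm above the shelf. To be left alone.
Mind the look-alikes: they are no part of the job. Of the things like the tin, leave any that is purple; of the rest the smaller one is meant.

How it is judged (in metres and radians):
At the end, for the whole second after the job is handed in: The tin lies flat on the shelf inside the bay, lengthwise (within 0.1 rad of the block), its inner end within 4 mm of the stop strip, at rest; the harmonicas stand in their slots, the paperweight is within 15 mm of where it was and the lamp switch is still off (x of tin in the frame of block between -0.0165 and -0.0085 m and y of tin in the frame of block between -0.016 and 0.016 m and angle between the x axis of tin and the x axis of block, either way round below 0.1 rad and angle between tin's own z axis and vertical below 0.04 rad and height (world z) of tin below 0.003 m and linear speed of tin below 0.01 m/s and distance of paperweight from where it was at the start of the episode below 0.015 m and value of joint toggle below 0.2 rad and distance of each of harmonica0, harmonica1, harmonica2, harmonica3, harmonica4 from where it was at the start of the episode below 0.01 m and angle between each of harmonica0, harmonica1, harmonica2, harmonica3, harmonica4's own z axis and vertical below 0.2 rad); the robot touches nothing.
It fails at once if the tin is lifted off the shelf (its underside's centre more than 8 mm up) (height (world z) of tin above 0.008 m).
It fails at once if the tin is tipped by more than 0.1 rad (angle between tin's own z axis and vertical above 0.1 rad).
It fails at once if the paperweight is moved by more than 15 mm (distance of paperweight from where it was at the start of the episode above 0.015 m).
It fails at once if the lamp switch is moved by more than 0.2 rad (value of joint toggle above 0.2 rad).
It fails at once if a harmonica is knocked (leans over 0.2 rad) or raised or shifted by more than 10 mm (angle between any of harmonica0, harmonica1, harmonica2, harmonica3, harmonica4's own z axis and vertical above 0.2 rad or distance of any of harmonica0, harmonica1, harmonica2, harmonica3, harmonica4 from where it was at the start of the episode above 0.01 m).
It also fails if it takes over 72 s, if anything falls off the work surface, if the arm or the gripper's body presses on something with over 40 N, if the wrist force passes 120 N, or if a joint passes its speed limit or range.

## Working session

There is one attempt and no reset: what is moved stays moved. The work goes in short steps, Python scripts to look and compute and a tool call to move; the robot and the scene stay as the last step left them, time stands still between calls to the robot, and variables do not carry over. Pictures are saved under pics/ and viewed, at most 10 in all, crops included, and the job is handed in when it is done.

Besides the shell and the picture viewer there is one more tool, called after "Request:" as name([rows], argument=value, ...), one row to a line, values as JSON. jog_arm: Moves the arm, as the interface text tells. Its arguments: {"type":"object","properties":{"targets":{"type":"array","items":{"type":"array","items":{"type":"number"}}},"force":{"type":"number"}},"required":["targets"]}

```bash
mkdir -p pics; ls
cat > h.py <<'E'
import numpy as np, cv2
from rig import *
def save(n,f):
    p,d=get_image(n); cv2.imwrite(f'pics/{f}.png',p[:,:,::-1]); np.save(f'pics/{f}.npy',d); return p,d
def world(n,d):
    c=camera_info(n);K=np.array(c['intrinsics']);R=cv2.Rodrigues(np.array(c['rvec'],float))[0];t=np.array(c['tvec'],float).ravel()
    v,u=np.mgrid[:480,:640]
    P=np.stack([(u-K[0,2])/K[0,0]*d,(v-K[1,2])/K[1,1]*d,d],-1)
    return (P-t)@R
E
python3 - <<'E'
from h import *
for n in('scene','top'):
    p,d=save(n,n+'0'); c=camera_info(n); R=cv2.Rodrigues(np.array(c['rvec'],float))[0]; print(n,-R.T@np.array(c['tvec']).ravel(), (d==0).mean())
print(observe())
E
```

```text
pics
scene [1053.36881751 -141.79971329  741.82398493] 0.004072265625
top [ 459.01851889    6.12355478 1000.12907334] 0.004033203125
{'t': 0.1, 'joint_positions': array([ 1.19460208e+00,  2.77071055e-01, -2.77595513e-02,  1.26802314e+00,
       -3.15271691e-05,  1.46739826e+00]), 'qvel': array([ 0.00106526,  0.00113907,  0.0029726 , -0.00051164, -0.00032408,
       -0.00082235]), 'effort': array([ 4.42156688e-04, -4.46708035e+01,  2.96128428e+01,  8.45992996e-03,
       -1.12965463e-04, -6.94257068e-06]), 'position': array([168.14102675, 601.20732555, 230.25531979]), 'orientation': array([-0.42711723, -3.11195882,  0.00315061]), 'wrist_force': array([0.26465681, 0.59741206, 0.21764933]), 'torque': array([-0.04816099,  0.0076525 ,  0.00671705]), 'gripper_force': 0.0, 'opening': 1.0018843827718036}
```

View pics/scene0.png

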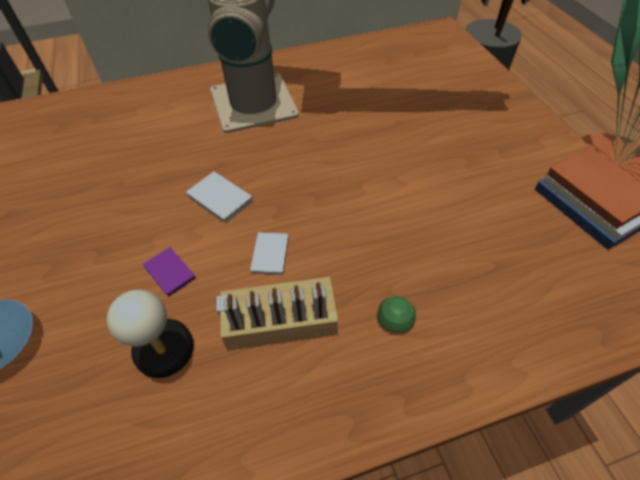

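View pics/top0.png

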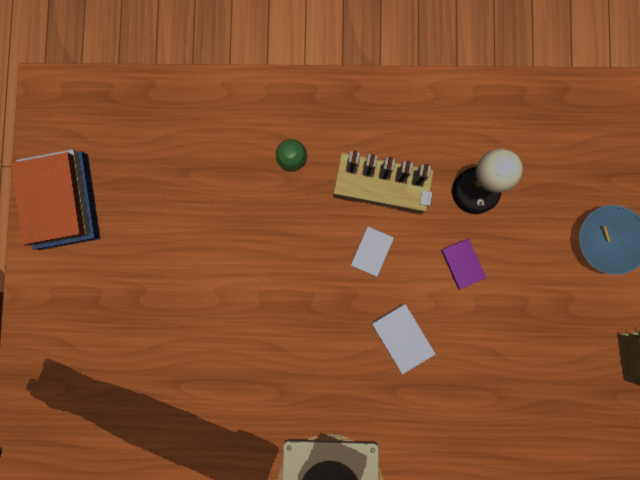

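Top view: there are three tin-like things, at (372,251) small silver, (404,339) larger silver and (464,263) purple. The small silver one is meant, since purple is excluded and it is the smaller of the rest. The block is at (385,183), paperweight at (291,155) and lamp at (478,190). Next I'll measure them and crop.

```bash
cat > m.py <<'E'
from h import *
def rect(P):
    (c,s,a)=cv2.minAreaRect(P[:,:2].astype(np.float32)); b=cv2.boxPoints((c,s,a)); e=b[1]-b[0]; f=b[2]-b[1]
    if np.hypot(*e)<np.hypot(*f): e,f=f,e
    yaw=np.arctan2(e[1],e[0]); yaw=(yaw+np.pi/2)%np.pi-np.pi/2
    return np.array(c).round(1),np.round(sorted(s),1),yaw
def tin(n,p,d,lo=450):
    W=world(n,d); hsv=cv2.cvtColor(p,cv2.COLOR_RGB2HSV)
    m=(hsv[...,1]<60)&(hsv[...,2]>110)&(W[...,2]>3)&(W[...,2]<30)&(W[...,0]>lo)&(W[...,0]<680)&(abs(W[...,1]+80)<170)
    k,l,s,c=cv2.connectedComponentsWithStats(m.astype(np.uint8))
    for i in range(1,k):
        if s[i,4]>150: 
            P=W[l==i]; print(n,'tin',c[i].round(),s[i,4],*rect(P),'z',np.median(P[:,2]).round(1))
E
python3 - <<'E'
from m import *
for n in('scene','top'):
    p=cv2.imread(f'pics/{n}0.png')[:,:,::-1].copy(); d=np.load(f'pics/{n}0.npy'); W=world(n,d)
    tin(n,p,d,200)
    hsv=cv2.cvtColor(p,cv2.COLOR_RGB2HSV); h=hsv[...,0]; s=hsv[...,1]
    X,Y,Z=W[...,0],W[...,1],W[...,2]
    for nm,m in dict(block=(Z>47)&(Z<56)&(X>500)&(h>15)&(h<32)&(s>60),pw=(h>40)&(h<90)&(s>80)&(X>500)&(Z>5)&(Z<60),purple=(h>125)&(h<160)&(s>100)&(Z<60),lamp=(Z>22)&(Z<34)&(hsv[...,2]<60)&(X>500)).items():
        k,l,st,c=cv2.connectedComponentsWithStats(m.astype(np.uint8)); 
        if k<2: print(nm,'none'); continue
        i=1+np.argmax(st[1:,4]); P=W[l==i]; print(n,nm,c[i].round(),*rect(P),'z',np.median(P[:,2]).round(1),P[:,2].max().round(1))
    if n=='top':
        cv2.imwrite('pics/crop.png',cv2.resize(p[130:380,320:520,::-1],None,fx=2.4,fy=2.4,interpolation=cv2.INTER_CUBIC)[:600])
E
```

```text
scene tin [218. 195.] 1612 [ 327.4 -156.7] [ 86.8 130.4] 0.55166996 z 18.0
scene tin [270. 252.] 1238 [517.6 -86.7] [64.6 96.6] -0.38998282 z 13.4
scene block [279. 307.] [ 664.8 -105.9] [ 92.8 201.7] 1.3982397 z 51.4 55.8
scene pw [396. 314.] [736.5  93.7] [57.5 64. ] 1.1333002 z 36.0 46.3
scene purple [169. 271.] [ 495.1 -288.6] [62.3 95.7] 0.4211253 z 13.3 17.7
scene lamp [164. 349.] [ 667.2 -312.1] [80.7 99.4] -1.1193043 z 27.1 33.0
top tin [372. 251.] 1228 [517.1 -85.1] [63.5 94.8] -0.3965341 z 13.5
top tin [403. 339.] 2286 [ 327.7 -154.9] [ 85.  126.5] 0.55746734 z 18.4
top block [380. 186.] [ 664.2 -104.3] [ 90.9 200.1] 1.390762 z 51.5 55.8
top pw [291. 155.] [727.4  98.3] [62.8 63.3] 0.7700871 z 36.6 47.7
top purple [463. 264.] [ 493.1 -286.4] [64.8 94.7] 0.42796314 z 13.5 19.4
top lamp [474. 192.] [ 649.9 -306.1] [ 81.3 100.6] 0.73333967 z 27.2 33.6
```

View pics/crop.png

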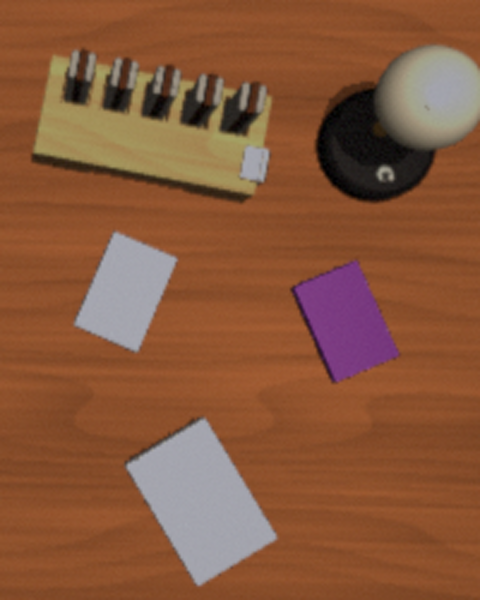

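The crop confirms the small silver tin at crop (125,292), clear of the purple tin (345,320) and the larger silver one (200,500). Both views agree, and the sizes and heights match the text.

- **Block:** centre (664.5, -105), yaw about -0.177.
- **Tin:** in the block's frame about (-148, -7), turned -0.216.
- **Plan:** part-open fingers across the rear end, pushing along the block's x at y=0, starting from world (444, -66).

Request:
jog_arm([
  [0,0,0.05,0.3,-0.7,0,-0.3],
  [0,0,0.095,0.6,-1.4,0,-0.3],
  [0,0,0.095,0.9,-2.1,0,-0.3],
  [0,0,0.095,1.2,-2.8,0,-0.3],
  [0,0,0.095,1.5,-3.5,0,-0.3],
  [0,0,0.095,1.8,-4.2,0,-0.3],
  [0,0,0.095,2.1,-4.9,0,-0.3],
  [0,0,0.095,2.4,-5.6,0,-0.3],
])

```text
t: 0.77
position: [264.4, 376.2, 230.8]
orientation: [-0.278, -3.129, 0.001]
wrist_force: [0.8, -0.5, -0.8]
opening: 0.35
gripper_force: 0.0
```

Request:
jog_arm([
  [0,0,0,0.3,-0.7,0,-0.3],
  [0,0,0,0.6,-1.4,0,-0.3],
  [0,0,0,0.9,-2.1,0,-0.3],
  [0,0,0,1.2,-2.8,0,-0.3],
  [0,0,0,1.5,-3.5,0,-0.3],
  [0,0,0,1.8,-4.2,0,-0.3],
  [0,0,0,2.1,-4.9,0,-0.3],
  [0,0,0,2.4,-5.6,0,-0.3],
])

```text
t: 1.43
position: [360.3, 152.4, 231.0]
orientation: [-0.279, -3.129, 0.0]
wrist_force: [1.1, 0.5, -0.4]
opening: 0.352
gripper_force: 0.0
```

Request:
jog_arm([
  [0,0,0,0.3,-0.8,-0.3,-0.3],
  [0,0,0,0.6,-1.6,-0.6,-0.3],
  [0,0,0,0.9,-2.4,-0.9,-0.3],
  [0,0,0,1.2,-3.2,-1.2,-0.3],
  [0,0,0,1.5,-4.0,-1.5,-0.3],
  [0,0,0,1.8,-4.8,-1.8,-0.3],
  [0,0,0,2.1,-5.5,-2.0,-0.3],
  [0,0,0,2.1,-5.5,-2.0,-0.3],
])

```text
t: 2.1
position: [445.6, -70.2, 149.8]
orientation: [-0.287, -3.128, 0.003]
wrist_force: [0.4, -0.0, 0.5]
opening: 0.351
gripper_force: 0.0
```

Request:
jog_arm([
  [0,0,0,0,0,-0.5,-0.3],
  [0,0,0,0,0,-1.1,-0.3],
  [0,0,0,0,0,-1.7,-0.3],
  [0,0,0,0,0,-2.3,-0.3],
  [0,0,0,0,0,-2.8,-0.3],
  [0,0,0,0,0,-3.2,-0.3],
  [0,0,0,0,0,-3.5,-0.3],
  [0,0,0,0,0,-3.5,-0.3],
])

```text
t: 2.77
position: [441.4, -64.8, 8.9]
orientation: [-0.278, -3.123, -0.002]
wrist_force: [-0.4, -0.4, 0.4]
opening: 0.354
gripper_force: 0.0
```

Run:
```python
from m import *
o=observe(); print(o['position'],o['wrist_force'])
p,d=save('scene','s1'); W=world('scene',d)
x,y=o['position'][:2]
m=(abs(W[...,0]-x)<25)&(abs(W[...,1]-y)<50)&(W[...,2]>6)&(W[...,2]<60)
v,u=np.where(m); P=W[m]
fr=(P[:,2]>8)&(P[:,2]<35)
print('px',u.mean(),v.mean(),'fingers low pts',P[fr].min(0).round(),P[fr].max(0).round())
cv2.imwrite('pics/s1c.png',cv2.resize(p[170:290,190:330,::-1],None,fx=4,fy=4,interpolation=cv2.INTER_CUBIC))
tin('scene',p,d)
```

```text
[441.42800409 -64.81795727   8.90702621] [-0.36535012 -0.44336505  0.37408419]
px 267.6890756302521 216.91596638655463 fingers low pts [430. -98.  10.] [466. -40.  34.]
scene tin [269. 252.] 1225 [518.4 -87. ] [64.1 95.8] -0.39070952 z 13.5
```

View pics/s1c.png

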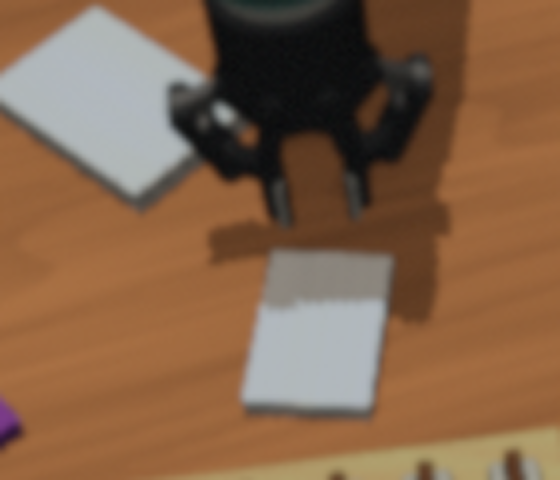

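The crop shows the two fingertips at crop (283,215) and (358,208), behind the tin's near end (y≈250) and clear of it. I'll go down to about z 5 and push slowly.

Request:
jog_arm([
  [0,0,0,0,0,-0.08,-0.3],
  [0,0,0,0,0,-0.15,-0.3],
  [0,0,0,0.15,-0.03,-0.15,-0.3],
  [0,0,0,0.3,-0.05,-0.15,-0.3],
  [0,0,0,0.45,-0.08,-0.15,-0.3],
  [0,0,0,0.6,-0.11,-0.15,-0.3],
  [0,0,0,0.7,-0.125,-0.15,-0.3],
  [0,0,0,0.8,-0.14,-0.15,-0.3],
])

```text
t: 3.48
position: [476.8, -71.9, 5.4]
orientation: [-0.279, -3.129, 0.0]
wrist_force: [-2.4, 0.7, 0.9]
opening: 0.347
gripper_force: 0.9
```

```bash
cat >> m.py <<'E'
def rep(f):
    o=observe(); print(o['position'].round(1),o['wrist_force'].round(1))
    b=np.array([664.4,-105.]);a=-.177;c,s=np.cos(a),np.sin(a);B=np.array([[c,s],[-s,c]])
    print('tcp in block',B@(o['position'][:2]-b))
    for n in('scene','top'):
        p,d=save(n,f+n); W=world(n,d); hsv=cv2.cvtColor(p,cv2.COLOR_RGB2HSV)
        Q=(W[...,:2]-b)@B.T
        m=(hsv[...,1]<60)&(hsv[...,2]>75)&(W[...,2]>8)&(W[...,2]<19)&(Q[...,0]>-215)&(Q[...,0]<-47)&(abs(Q[...,1])<70)
        k,l,st,cc=cv2.connectedComponentsWithStats(m.astype(np.uint8))
        if k<2: print(n,'none'); continue
        i=1+np.argmax(st[1:,4]); q=Q[l==i]; 
        r=cv2.minAreaRect(q.astype(np.float32)); print(n,cc[i].round(),st[i,4],np.round(r[0],1),np.round(r[1],1),'deg',round(r[2],1),'z',np.median(W[l==i][:,2]).round(1),'lo/hi',q.min(0).round(1),q.max(0).round(1))
E
python3 -c "
from m import *
rep('a')"
```

```text
[476.8 -71.9   5.4] [-2.4  0.7  0.9]
tcp in block [-190.44764269   -0.47393537]
scene [272. 260.] 1263 [-129.1   -3.5] [64.2 97.2] deg 83.5 z 13.4 lo/hi [-180.4  -40.4] [-78.   32.4]
top [369. 231.] 306 [-128.6   -1.5] [63.1 94.8] deg 83.5 z 13.5 lo/hi [-172.3  -37.9] [-78.5  34.8]
```

Contact made: the tin has turned to 6.5° off and is centred near y -3. Continuing.

Request:
jog_arm([
  [0,0,0,0.12,-0.022,0,-0.3],
  [0,0,0,0.24,-0.043,0,-0.3],
  [0,0,0,0.36,-0.065,0,-0.3],
  [0,0,0,0.48,-0.086,0,-0.3],
  [0,0,0,0.6,-0.108,0,-0.3],
  [0,0,0,0.72,-0.13,0,-0.3],
  [0,0,0,0.8,-0.144,0,-0.3],
  [0,0,0,0.88,-0.158,0,-0.3],
])

```text
t: 4.25
position: [511.9, -78.1, 5.3]
orientation: [-0.279, -3.129, -0.0]
wrist_force: [-1.5, 0.1, 2.9]
opening: 0.348
gripper_force: 1.1
```

```bash
python3 -c "
from m import *
rep('b')"
```

```text
[511.9 -78.1   5.3] [-1.5  0.1  2.9]
tcp in block [-154.84910032   -0.32723315]
scene [276. 268.] 1012 [-106.6    2.2] [77.6 63.8] deg 0.4 z 13.6 lo/hi [-145.3  -29.8] [-67.9  34.4]
top [361. 220.] 190 [-91.   29.4] [16.1 86.3] deg 86.3 z 13.3 lo/hi [-133.9   18.7] [-48.5  35.4]
```

The tin is now square (0.4°) at y≈+2, with its rear at -145, so 85 mm remain. It can go into the bay.

Request:
jog_arm([
  [0,0,0,0.12,-0.022,0,-0.3],
  [0,0,0,0.25,-0.045,0,-0.3],
  [0,0,0,0.38,-0.068,0,-0.3],
  [0,0,0,0.51,-0.091,0,-0.3],
  [0,0,0,0.64,-0.115,0,-0.3],
  [0,0,0,0.77,-0.138,0,-0.3],
  [0,0,0,0.88,-0.158,0,-0.3],
  [0,0,0,0.98,-0.176,0,-0.3],
])

```text
t: 5.02
position: [551.4, -85.2, 5.3]
orientation: [0.279, 3.129, -0.0]
wrist_force: [-1.5, 1.2, 0.7]
opening: 0.351
gripper_force: 0.7
```

```bash
python3 -c "
from m import *
rep('c')"
```

```text
[551.4 -85.2   5.3] [-1.5  1.2  0.7]
tcp in block [-114.68581849   -0.42994667]
scene [277. 276.] 478 [-85.9   2.4] [63.1 36.4] deg 89.4 z 13.6 lo/hi [-104.4  -29.3] [-67.8  33.9]
top [362. 212.] 58 [-67.8  31.2] [41.6  7.7] deg 0.4 z 13.2 lo/hi [-88.6  27.5] [-47.   35.3]
```

Going in straight. 45 mm remain, so I'll push 36 mm and then creep.

Request:
jog_arm([
  [0,0,0,0.12,-0.022,0,-0.3],
  [0,0,0,0.25,-0.045,0,-0.3],
  [0,0,0,0.38,-0.068,0,-0.3],
  [0,0,0,0.5,-0.09,0,-0.3],
  [0,0,0,0.62,-0.111,0,-0.3],
  [0,0,0,0.74,-0.133,0,-0.3],
  [0,0,0,0.82,-0.147,0,-0.3],
  [0,0,0,0.88,-0.158,0,-0.3],
])

```text
t: 5.78
position: [586.6, -91.5, 5.3]
orientation: [0.279, 3.129, -0.0]
wrist_force: [-0.7, 0.9, 1.1]
opening: 0.349
gripper_force: 0.9
```

Request:
jog_arm([
  [0,0,0,0.02,-0.004,0,-0.3],
  [0,0,0,0.04,-0.007,0,-0.3],
  [0,0,0,0.06,-0.011,0,-0.3],
  [0,0,0,0.08,-0.014,0,-0.3],
  [0,0,0,0.1,-0.018,0,-0.3],
  [0,0,0,0.12,-0.021,0,-0.3],
  [0,0,0,0.14,-0.025,0,-0.3],
  [0,0,0,0.15,-0.027,0,-0.3],
])

```text
t: 6.45
position: [592.2, -92.5, 5.3]
orientation: [0.279, 3.129, 0.0]
wrist_force: [-2.1, 0.4, 0.4]
opening: 0.353
gripper_force: 0.8
```

```bash
python3 -c "
from m import *
rep('d')"
```

```text
[592.2 -92.5   5.3] [-2.1  0.4  0.4]
tcp in block [-73.30028948  -0.37668525]
scene none
top none
```

Request:
jog_arm([
  [0,0,0,0.01,-0.002,0,-0.3],
  [0,0,0,0.02,-0.004,0,-0.3],
  [0,0,0,0.03,-0.005,0,-0.3],
  [0,0,0,0.04,-0.007,0,-0.3],
  [0,0,0,0.05,-0.009,0,-0.3],
  [0,0,0,0.06,-0.011,0,-0.3],
  [0,0,0,0.06,-0.011,0,-0.3],
  [0,0,0,0.06,-0.011,0,-0.3],
])

```text
t: 7.22
position: [594.6, -92.9, 5.3]
orientation: [0.279, 3.129, -0.0]
wrist_force: [-1.5, -0.1, 1.7]
opening: 0.349
gripper_force: 0.6
```

Request:
jog_arm([
  [0,0,0,0.01,-0.002,0,-0.3],
  [0,0,0,0.015,-0.003,0,-0.3],
  [0,0,0,0.02,-0.004,0,-0.3],
  [0,0,0,0.025,-0.004,0,-0.3],
  [0,0,0,0.03,-0.005,0,-0.3],
  [0,0,0,0.035,-0.006,0,-0.3],
  [0,0,0,0.04,-0.007,0,-0.3],
  [0,0,0,0.04,-0.007,0,-0.3],
])

```text
t: 7.88
position: [594.9, -93.0, 5.1]
orientation: [-0.279, -3.127, -0.0]
wrist_force: [-5.3, 0.9, 4.4]
opening: 0.351
gripper_force: 2.7
```

The force is rising and the motion has stalled, which looks like the stop. One more small nudge to confirm.

Request:
jog_arm([
  [0,0,0,0.01,-0.002,0,-0.3],
  [0,0,0,0.02,-0.003,0,-0.3],
  [0,0,0,0.03,-0.005,0,-0.3],
  [0,0,0,0.04,-0.007,0,-0.3],
  [0,0,0,0.05,-0.009,0,-0.3],
  [0,0,0,0.05,-0.009,0,-0.3],
  [0,0,0,0.05,-0.009,0,-0.3],
  [0,0,0,0.05,-0.009,0,-0.3],
])

```text
t: 8.55
position: [594.9, -92.9, 4.8]
orientation: [-0.278, -3.123, -0.001]
wrist_force: [-8.2, 1.4, 6.7]
opening: 0.351
gripper_force: 4.3
```

TCP is stalled at block x ≈ -70.5, exactly where the home pose puts it. Backing off straight, then up.

Request:
jog_arm([
  [0,0,0,-0.1,0.018,0,-0.3],
  [0,0,0,-0.25,0.045,0,-0.3],
  [0,0,0,-0.5,0.09,0,-0.3],
  [0,0,0,-0.8,0.14,0,-0.3],
  [0,0,0,-1.2,0.21,0.2,-0.3],
  [0,0,0,-1.7,0.3,0.6,-0.3],
  [0,0,0,-2.3,0.41,1.2,-0.3],
  [0,0,0,-3.0,0.53,2.0,-0.3],
])

```text
t: 9.22
position: [476.8, -72.0, 83.6]
orientation: [-0.279, -3.127, -0.001]
wrist_force: [0.0, -0.3, 0.8]
opening: 0.347
gripper_force: 0.0
```

Request:
jog_arm([
  [0,0,0,-0.3,1,0.3,-0.3],
  [0,0,0,-0.6,2,0.6,-0.3],
  [0,0,0,-0.9,3,0.9,-0.3],
  [0,0,0,-1.2,4,1.2,-0.3],
  [0,0,0,-1.4,5,1.4,-0.3],
  [0,0,0,-1.5,5.7,1.5,-0.3],
  [0,0,0,-1.5,6,1.5,-0.3],
  [0,0,0,-1.5,6,1.5,-0.3],
])

```text
t: 9.88
position: [418.9, 170.2, 145.3]
orientation: [0.271, 3.127, 0.003]
wrist_force: [-0.3, 0.1, 0.5]
opening: 0.353
gripper_force: 0.0
```

```bash
python3 -c "
from m import *
rep('e')
p=cv2.imread('pics/etop.png')[120:300,260:520]; q=cv2.imread('pics/escene.png')[220:400,90:430]
cv2.imwrite('pics/e.png',np.hstack([cv2.resize(p,(433,300)),cv2.resize(q,(350,300))]))"
```

```text
[418.9 170.2 145.3] [-0.3  0.1  0.5]
tcp in block [-290.1427419   227.70781852]
scene none
top [375. 208.] 167 [-53.8   3.6] [13.2 62.6] deg 0.2 z 13.4 lo/hi [-60.5 -27.7] [-47.1  34.9]
```

View pics/e.png

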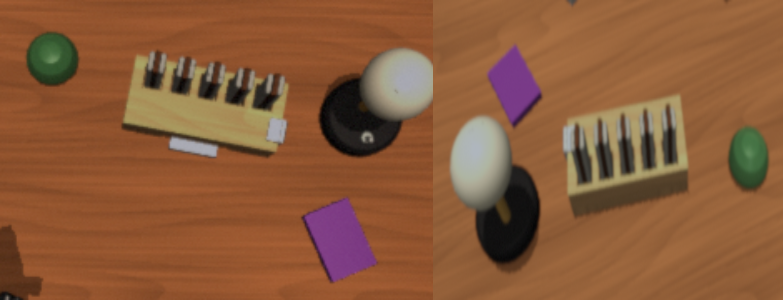

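The tin's end shows at (193,147), square and flat. Its rear is at block x = -60.5 (expected -60), y about +3.5. Harmonicas, paperweight and lamp look undisturbed.

```bash
python3 -c "
from rig import *
print(job_done())"
```

```text
the job is handed in; nothing more can be done
None
```

The job is handed in, with no verdict shown: the tin is flat and square in the bay against the stop (outer end measured 15.5 mm out, 15 expected; about 3.5 mm off centre), and the harmonicas, paperweight and lamp look untouched.

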